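# Seal a tea canister, then take up only the measuring lid

## Task

Close up the green tea canister: first press the orange spout cap down until it snaps shut, then take the metal inner lid with the wooden outer lid still nested on it, both together, set them fully home in the round mouth and let go. Then lift the wooden outer lid off alone, clear above, level, and finish still holding it in the gripper, leaving the inner lid seated and the cap shut. Leave the other things on the counter alone.

Things in the scene. Friction and masses are not known exactly. Their poses are not given: they have to be found in the camera images.
- tin: green tea canister, fixed to the counter: a round can (90 mm diameter) at its +y end and a rectangular spout box (58 mm in x, 94 mm in y, 60 mm high) at its -y end. Origin on the counter; the can's axis is 40 mm from it along its +y, the spout box spans -95 to -1 mm in its y. z up; it may stand turned about z.
- mouth (a point): centre of the canister's round mouth, at the top of its collar, 80 mm above the counter, axes as the canister. The collar is 56 mm wide inside, 62 mm outside, and stands 20 mm above the can's shoulder and the spout box's top.
- cap (a joint): angle of the orange spout cap: 0 fully shut, 0.5 open against its stop, hinged along the canister's x. A light spring (1 N) holds it open; in the last 0.12 rad its edge must click past a sprung steel nose in the catch post (about 4 N at cap_press, less nearer the free end), which then holds it shut.
- cap_press (a point): where to press on the cap's outer face, 38 mm from the hinge. Cap 44 mm wide, 50 mm long, 5 mm thick plus 9 mm tab; hinge line at the canister's y = -91 mm, z = 60 mm, free end towards the mouth. Shut, its face is level 66 mm above the counter with this point at x = 0, y = -53 mm of the canister. Steel catch post (22 mm wide, top 70 mm up) at y = -30 to -16 mm.
- inner_lid: metal inner lid standing on the counter, 120 g; origin at the centre of its underside, z up. From the bottom: black plug 51 mm diameter (tapered foot), z 0 to 14 mm; aluminium rim 64 mm diameter, z 14 to 26 mm, which is the grip for lifting both lids; boss 40 mm diameter, z 26 to 36 mm. Seated, the rim's underside rests on the collar, so the origin is 14 mm below mouth.
- outer_lid: wooden outer lid, 60 g, loosely nested over the inner lid's boss and resting on its rim; origin at the centre of its underside, 26 mm above the inner lid's origin while nested, z up. Skirt 56 mm diameter, 47 mm inside, z 0 to 14 mm; flat top at z 19 mm; brass knob 18 mm diameter from z 19 to 43 mm. Nothing but its weight holds it.
- bowl_clay: bystander: terracotta bowl, 71 mm wide, 27 mm high, origin at its underside
- cup_grey: bystander: speckled grey cup, 50 mm wide, 47 mm high, origin at its underside
- tag_stack: bystander: banded stack of kraft tags, 36x48x12 mm, origin at its underside

How it is judged:
On the way, in this order (a step that is already met when the one before it is completed fails the run):
1. the spout cap is pressed shut (value of joint cap below 0.06 rad), for 0.3 s.
2. both lids are lifted together, the outer nested on the inner, cap shut (height (world z) of inner_lid above 0.03 m and value of joint cap below 0.06 rad and distance between outer_lid and inner_lid below 0.031 m and z of outer_lid in the frame of inner_lid above 0.023 m and angle between outer_lid's own z axis and vertical below 0.3 rad), for 0.1 s.
3. both lids are seated in the mouth, the outer still on the inner, and let go (horizontal distance between inner_lid and mouth below 0.005 m and z of inner_lid in the frame of mouth below -0.0115 m and angle between inner_lid's own z axis and vertical below 0.06 rad and distance between outer_lid and inner_lid below 0.031 m and z of outer_lid in the frame of inner_lid above 0.023 m and angle between outer_lid's own z axis and vertical below 0.3 rad and value of joint cap below 0.06 rad and contact force between the fingers and inner_lid below 0.1 N), for 0.2 s.
At the end, for the whole second after the job is handed in: Cap shut (under 0.06 rad); inner lid level in the mouth (within 5 mm of centre, rim within 2.5 mm of the collar), not touched by the fingers; outer lid held still in the fingers, level within 0.3 rad, at least 25 mm above its nested place, touching neither inner lid nor canister (horizontal distance between inner_lid and mouth below 0.005 m and z of inner_lid in the frame of mouth below -0.0115 m and angle between inner_lid's own z axis and vertical below 0.06 rad and value of joint cap below 0.06 rad and z of outer_lid in the frame of inner_lid above 0.051 m and angle between outer_lid's own z axis and vertical below 0.3 rad and contact force between the fingers and outer_lid above 0.5 N and contact force between each of the fingers, outer_lid and inner_lid below 0.1 N and contact force between outer_lid and tin below 0.1 N and linear speed of outer_lid below 0.03 m/s and linear speed of inner_lid below 0.02 m/s); the arm keeps its last pose, push and grip.
It fails at once if the outer lid comes off the inner lid (more than 12 mm) while the inner lid is not seated in the mouth (distance between outer_lid and inner_lid above 0.038 m and not (horizontal distance between inner_lid and mouth below 0.007 m and z of inner_lid in the frame of mouth between -0.02 and -0.009 m)).
It fails at once if a lid is tipped over (angle between any of inner_lid, outer_lid's own z axis and vertical above 0.6 rad).
It fails at once if a bystander is moved more than 3 cm (distance of any of bowl_clay, cup_grey, tag_stack from where it was at the start of the episode above 0.03 m).
It also fails if it takes over 66 s, if anything falls off the work surface, if the arm or the gripper's body presses on something with over 40 N, if the wrist force passes 120 N, or if a joint passes its speed limit or range.

## Robot

A 7-joint arm with a two-finger parallel gripper is mounted at the origin on a cart in front of the work surface, level with it; the furniture and walls round the work are solid. World frame = base frame: x ahead of the robot, y to its left, z up, the work surface at z = 0. Lengths are in m, angles in rad, forces in N, time in s.
With the tool pointing down it reaches from about 0.425 to 0.95 m from the base axis. Payload 16.7 kg.
Tool frame: the origin (TCP) lies at the very end of the fingers, on their centre line; the grasp point (between the pads) lies 19 mm behind it; x points along the fingers, y is the direction in which the jaws open and shut, and the axes are right-handed (so a half turn about x gives the same grasp; the last joint's range is limited). The gripper opens to 94 mm and grips with 3 to 60 N. Pads are 16 mm wide; open, the fingers measure 119 mm over their backs; the gripper's body (75 mm by 177 mm) begins 78 mm behind the grasp point.
Start: joints at [-1.387, 0.426, 0.074, 1.606, -0.034, 1.111, -0.067], TCP at [0.221, 0.638, 0.205] pointing down, gripper open.
Joint ranges: [-2.85, 2.85], [-0.5, 2.14], [-1.23, 1.37], [0.21, 2.46], [-1.02, 4.16], [0.16, 2.05], [-2.73, 2.73]. Speed limits (rad/s): [1.89, 1.89, 2.39, 2.39, 3.01, 3.01, 3.01].

## Interface

Orientations are given as [roll, pitch, yaw] about the fixed x, y, z axes, in that order (R = Rz(yaw) Ry(pitch) Rx(roll)).
In Python, from bench import env gives the robot as it stands.
- The arm moves only by the shell command python3 -m pendant 'ROWS' [FORCE]. ROWS is a JSON object of lists of equal length, an entry for each row: "claw": the closure, from -1 (fully open) to 1 (shut); "xyz": the shift along the tool's x, y, z in cm, a list of three; "delta_rot": the turn, a rotation vector about the tool's x, y, z in rad, a list of three. In form: {"claw": [claw, ...], "xyz": [[dx, dy, dz], ...], "delta_rot": [[wx, wy, wz], ...]}. A call has 1 to 5 rows; each row shifts and turns the pose as measured when the row begins, along the tool's axes as they then stand; what a row does not reach is not made up. A row lasts 1/12 s, in which the tool goes at most 41.7 mm and 7.16 degrees, less where a joint would pass 70% of its speed; a pose out of reach is approached as far as the arm can. A call is refused whole if a number of a shift passes 4.17 or a number of a turn 0.125, either way. A call with a gripper value outside its range is refused whole. The fingers move at their own pace and stop on an object; FORCE is the grip in N (left out, the last holds). Time passes only in rows, so rows that do not move let the fingers close. It gives the time, the measured TCP pose, the force and the opening at its end, in the units of the state.
- env.sense(): the state, without advancing time (a new reading comes with each control period).
- env.get_image(name): name is "scene" or "top" or "wrist"; returns the picture (420x560x3 uint8, red, green, blue); there is no depth.
- env.calibration(name): a dict with "fx", "fy", "cx", "cy" (pixels), "R" (3x3) and "t" (3): a world point X has camera coordinates R X + t. Camera axes: x right, y down, z forward; pixel columns grow to the right and rows downward; lengths in m; the calibration is good to about 2 mm. A picture is of the moment at which its call begins: read the wrist's pose just before it. calibration takes no time and is no camera call; for the wrist camera it gives the pose at the moment of the call.
- env.sign_off(): hands the job in, once; it reports no verdict.
The state is a dict: "t": time; "joint_positions": joint angles; "qvel": joint speeds; "effort": joint torques, N m; "tcp_pos": TCP position; "eef_rot": TCP orientation; "wrist_force": force on the tool from outside, world axes, zero at the start; "wrist_torque": the same for the moment, N m; "opening": finger opening in m.
Only numpy, scipy, OpenCV 4.12 (cv2) and the standard library are available. Lean on these libraries where they do the work, as an engineer would, in place of code of your own. Each camera call takes 0.05 s, during which the arm holds its last target.

## Working session

There is one attempt and no reset: what is moved stays moved. The work goes in short steps, Python scripts to look and compute and a shell command to move; the robot and the scene stay as the last step left them, time stands still between calls to the robot, and variables do not carry over. Pictures are saved under pics/ and viewed, and the job is handed in when it is done.

```bash
mkdir -p pics; ls; python3 - <<'E'
from bench import env
import cv2,numpy as np
print(env.sense())
for n in ("scene","top","wrist"):
    c=env.calibration(n); print(n,{k:np.round(v,4).tolist() for k,v in c.items()})
    cv2.imwrite(f"pics/{n}0.png",cv2.cvtColor(env.get_image(n),cv2.COLOR_RGB2BGR))
E
```

```text
pics
{'t': 0.0, 'joint_positions': array([-1.38749319,  0.42673824,  0.0738423 ,  1.60659141, -0.0341245 ,
        1.11080882, -0.06712086]), 'qvel': array([ 0.00016995, -0.00053776,  0.00137018,  0.00076242, -0.00061817,
       -0.00045335,  0.0008741 ]), 'effort': array([ 1.84637698e-03, -9.35821867e+01,  3.66764478e+00, -4.54199195e+01,
       -4.87161381e-02,  2.00299686e-02,  1.47859773e-04]), 'tcp_pos': array([0.22039201, 0.63754474, 0.20477808]), 'eef_rot': array([-1.51631093,  1.56950956, -1.84916918]), 'wrist_force': array([0.10830701, 0.46280165, 0.61725096]), 'wrist_torque': array([ 0.01876509,  0.05400599, -0.00190985]), 'opening': 0.09390377455106853}
scene {'fx': 409.624, 'fy': 409.624, 'cx': 277.7729, 'cy': 211.3312, 'R': [[0.6948, -0.7192, -0.0002], [-0.2964, -0.2861, -0.9112], [0.6553, 0.6332, -0.412]], 't': [-0.4325, 0.2281, 0.6224]}
top {'fx': 456.9628, 'fy': 456.9628, 'cx': 284.1392, 'cy': 208.5153, 'R': [[-0.0913, -0.9958, -0.0036], [-0.9756, 0.0902, -0.1999], [0.1994, -0.0148, -0.9798]], 't': [-0.0479, 0.5601, 0.9522]}
wrist {'fx': 293.5233, 'fy': 293.5233, 'cx': 280.7497, 'cy': 205.9506, 'R': [[0.3276, 0.9448, -0.0011], [0.9117, -0.3158, 0.2629], [0.248, -0.0871, -0.9648]], 't': [-0.6749, -0.0275, 0.3909]}
```

View pics/scene0.png

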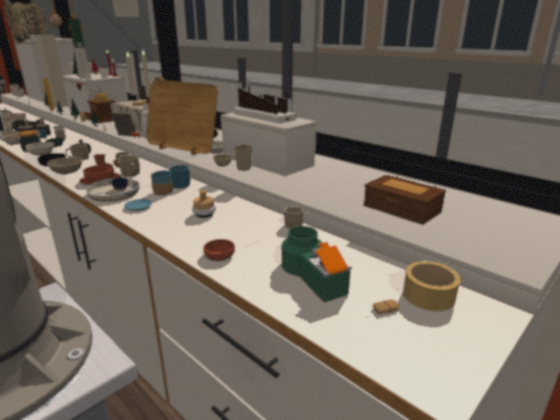

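View pics/top0.png

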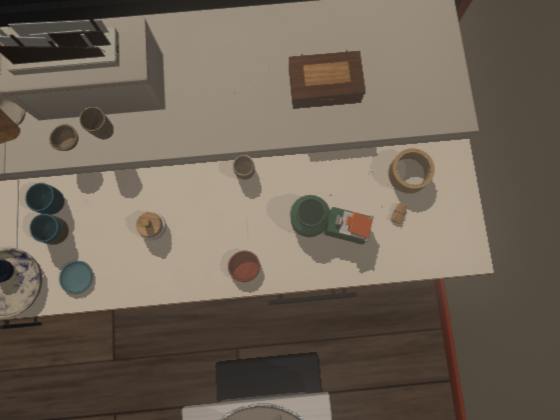

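View pics/wrist0.png

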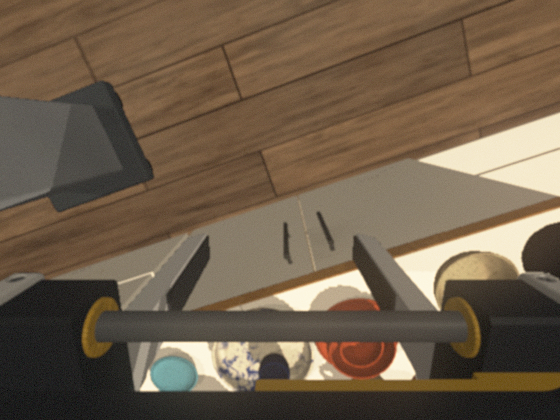

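```bash
python3 - <<'E'
import cv2
a=cv2.imread("pics/top0.png"); b=cv2.imread("pics/scene0.png")
c=cv2.resize(a[180:270,280:420],None,fx=5.5,fy=5.5,interpolation=cv2.INTER_CUBIC); cv2.imwrite("pics/top0_tin.png",c)
c=cv2.resize(a[190:260,110:190],None,fx=8,fy=8,interpolation=cv2.INTER_CUBIC); cv2.imwrite("pics/top0_lid.png",c)
c=cv2.resize(b[180:310,180:400],None,fx=3.6,fy=3.6,interpolation=cv2.INTER_CUBIC); cv2.imwrite("pics/scene0_c.png",c)
E
```

```text
(no output)
```

View pics/top0_tin.png

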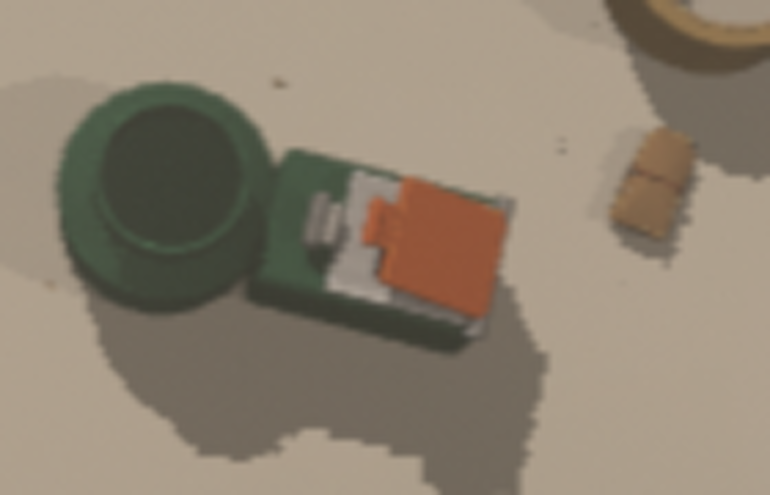

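View pics/top0_lid.png

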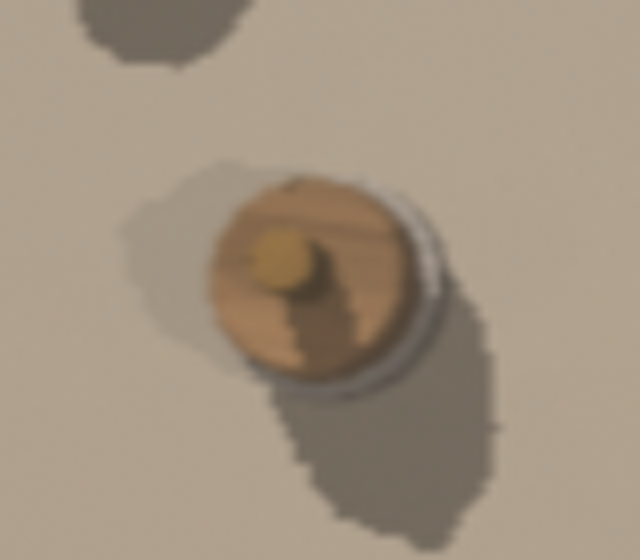

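View pics/scene0_c.png

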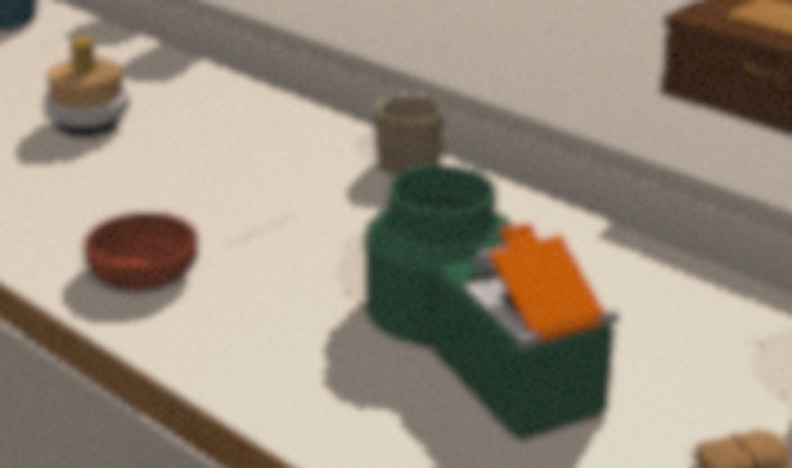

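```bash
cat > h.py <<'E'
from bench import env
import cv2,numpy as np
from scipy.spatial.transform import Rotation as Rn
def ray(c,px,z):
    R=np.array(c["R"]);t=np.array(c["t"])
    o=-R.T@t; d=R.T@np.array([(px[0]-c["cx"])/c["fx"],(px[1]-c["cy"])/c["fy"],1.])
    return o+d*(z-o[2])/d[2]
def proj(c,X):
    p=np.array(c["R"])@np.array(X)+np.array(c["t"]); return np.array([c["fx"]*p[0]/p[2]+c["cx"],c["fy"]*p[1]/p[2]+c["cy"]])
def Rt(s): return Rn.from_euler("xyz",s["eef_rot"]).as_matrix()
def snap(n,f,crop=None,k=1):
    c=env.calibration(n); im=cv2.cvtColor(env.get_image(n),cv2.COLOR_RGB2BGR); cv2.imwrite("pics/"+f,im); return c,im
def togo(xyz,yvec):
    """rows: shift in tool axes (cm) to bring the TCP to xyz, and rotation vec (tool) to point down with jaw axis yvec"""
    s=env.sense(); R=Rt(s)
    d=R.T@(np.array(xyz)-s["tcp_pos"])*100
    x=np.array([0,0,-1.]); best=None
    for sg in (1,-1):
        y=sg*np.array([yvec[0],yvec[1],0.]);y/=np.linalg.norm(y)
        Rd=np.c_[x,y,np.cross(x,y)]
        w=Rn.from_matrix(R.T@Rd).as_rotvec()
        if best is None or np.linalg.norm(w)<np.linalg.norm(best): best=w
    print("t",round(s["t"],2),"tcp",np.round(s["tcp_pos"],4),"shift cm",np.round(d,2),"rot",np.round(best,3),"open",round(s["opening"],4),"F",np.round(s["wrist_force"],1),"q7",round(s["joint_positions"][6],2))
E
python3 - <<'E'
from h import *
c=env.calibration("top")
T=lambda x,y:(280+x/5.5,180+y/5.5); L=lambda x,y:(110+x/8,190+y/8)
m=ray(c,T(171,177),.08);p=ray(c,T(321,219),.07);b=ray(c,T(490,262),.063)
print("mouth",m,"post",p,"hinge",b)
for d in (p-m,b-m): print(np.linalg.norm(d[:2]),np.degrees(np.arctan2(d[1],d[0])))
print("knob",ray(c,L(281,258),.069),"top",ray(c,L(309,277),.045))
s=env.sense();print(Rt(s))
E
```

```text
mouth [ 0.53515967 -0.15572758  0.08      ] post [ 0.51486383 -0.21352364  0.07      ] hinge [ 0.49275476 -0.27892216  0.063     ]
0.061256056831532464 -109.34938789860382
0.13028844798448236 -108.99401835104396
knob [0.54822899 0.20405198 0.069     ] top [0.54698216 0.20356213 0.045     ]
[[-2.72209854e-04  3.26713568e-01  9.45123362e-01]
 [-9.26536492e-04  9.45122909e-01 -3.26713678e-01]
 [-9.99999534e-01 -9.64625967e-04  4.54402742e-05]]
```

```bash
python3 - <<'E'
from h import *
s=env.sense();c=env.calibration("wrist");print("cam in tool",Rt(s).T@(-np.array(c["R"]).T@np.array(c["t"])-s["tcp_pos"]), "axis", Rt(s).T@np.array(c["R"])[2])
togo([.46,.30,.2],[.945,-.327])
E
```

```text
cam in tool [-0.1788151   0.00055813 -0.07562938] axis [ 9.64840539e-01 -1.97163594e-04  2.62835873e-01]
t 0.15 tcp [0.2204 0.6377 0.205 ] shift cm [  0.52 -24.08  33.68] rot [-1.57e+00 -1.00e-03  1.00e-03] open 0.0939 F [ 0.2 -0.2  0.4] q7 -0.07
```

```bash
for i in 1; do python3 -m pendant '{"claw":[-1,-1,-1,-1,-1],"xyz":[[0,-2.4,3.3],[0,-2.4,3.3],[0,-2.4,3.3],[0,-2.4,3.3],[0,-2.4,3.3]],"delta_rot":[[0,0,0],[0,0,0],[0,0,0],[0,0,0],[0,0,0]]}' ; done; python3 -c "
from h import *
print(env.sense()['joint_positions'].round(2));togo([.46,.30,.2],[.945,-.327])"
```

```text
t: 0.57
tcp_pos: [0.3326, 0.4718, 0.2017]
eef_rot: [-2.455, 1.566, -2.773]
wrist_force: [1.6, 0.8, -0.1]
opening: 0.094
[-1.17  0.27  0.13  1.84 -0.04  1.04  0.22]
t 0.57 tcp [0.3326 0.4718 0.2017] shift cm [  0.15 -12.33  17.48] rot [-1.556 -0.005 -0.   ] open 0.094 F [ 1.6  0.8 -0.1] q7 0.22
```

```bash
python3 -m pendant '{"claw":[-1,-1,-1,-1,-1],"xyz":[[0,-2.4,3.3],[0,-2.4,3.3],[0,-2.4,3.3],[0,-2.4,3.3],[0,-2.4,3.3]],"delta_rot":[[0,0,0],[0,0,0],[0,0,0],[0,0,0],[0,0,0]]}' ;  python3 -c "
from h import *
print(env.sense()['joint_positions'].round(2));togo([.46,.17,.2],[.945,-.327]); snap('wrist','w1.png')"
```

```text
t: 0.98
tcp_pos: [0.4522, 0.3009, 0.2014]
eef_rot: [-2.542, 1.566, -2.859]
wrist_force: [1.1, 0.9, 0.2]
opening: 0.0942
[-0.91  0.22  0.24  1.91 -0.06  1.02  0.61]
t 0.98 tcp [0.4522 0.3009 0.2014] shift cm [  0.15 -12.19   4.83] rot [-1.555e+00 -5.000e-03 -1.000e-03] open 0.0942 F [1.1 0.9 0.2] q7 0.61
```

View pics/w1.png

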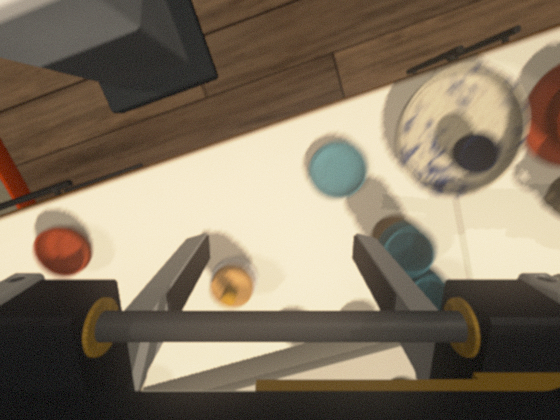

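```bash
M='{"claw":[1,1,1,1,1],"xyz":[[0,-3.6,1.6],[0,-3.6,1.6],[0,-3.6,1.6],[0,-3.6,1.6],[0,-3.6,1.6]],"delta_rot":[[0,0,0],[0,0,0],[0,0,0],[0,0,0],[0,0,0]]}'; true; python3 -m pendant '{"claw":[1,1,1,1,1],"xyz":[[0,-3.6,1.6],[0,-3.6,1.6],[0,-3.6,1.6],[0,-3.6,1.6],[0,-3.6,1.6]],"delta_rot":[[0,0,0],[0,0,0],[0,0,0],[0,0,0],[0,0,0]]}' 20; python3 -m pendant '{"claw":[1,1,1,1,1],"xyz":[[0,-3.6,1.6],[0,-3.6,1.6],[0,-3.6,1.6],[0,-3.6,1.6],[0,-3.6,1.6]],"delta_rot":[[0,0,0],[0,0,0],[0,0,0],[0,0,0],[0,0,0]]}'; python3 -c "
from h import *
print(env.sense()['joint_positions'].round(2));togo([.5044,-.2436,.2],[.327,.945])"
```

```text
t: 1.45
tcp_pos: [0.4745, 0.1009, 0.2013]
eef_rot: [-2.075, 1.567, -2.397]
wrist_force: [1.4, -0.4, -0.6]
opening: 0.0641
t: 1.87
tcp_pos: [0.4918, -0.1046, 0.2024]
eef_rot: [-2.13, 1.569, -2.452]
wrist_force: [1.2, 0.7, -0.0]
opening: 0.0308
[-0.4   0.15  0.53  2.01 -0.09  1.    1.43]
t 1.87 tcp [ 0.4918 -0.1046  0.2024] shift cm [  0.26 -12.79   5.59] rot [ 0.012 -0.001  0.002] open 0.0308 F [ 1.2  0.7 -0. ] q7 1.43
```

```bash
python3 -m pendant '{"claw":[1,1,1,1,1],"xyz":[[0.05,-3.2,1.4],[0.05,-3.2,1.4],[0.05,-3.2,1.4],[0.05,-2.6,1.1],[0,0,0]],"delta_rot":[[0,0,0],[0,0,0],[0,0,0],[0,0,0],[0.012,0,0]]}'; python3 -c "
from h import *
print(env.sense()['joint_positions'].round(2));togo([.5044,-.2436,.2],[.327,.945]);snap('wrist','w2.png');snap('top','t2.png')"
```

```text
t: 2.28
tcp_pos: [0.5015, -0.2517, 0.2012]
eef_rot: [-1.2, 1.567, -1.54]
wrist_force: [-1.2, 0.7, -0.4]
opening: 0.0005
[-0.16  0.28  0.61  1.9  -0.18  1.02  1.76]
t 2.28 tcp [ 0.5015 -0.2517  0.2012] shift cm [0.11 0.86 0.01] rot [-0.007  0.001  0.004] open 0.0005 F [-1.2  0.7 -0.4] q7 1.76
```

View pics/w2.png

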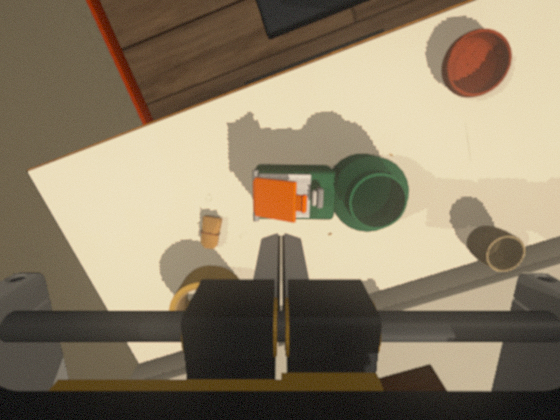

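```bash
python3 - <<'E'
from h import *
a=cv2.imread("pics/w2.png")
cv2.imwrite("pics/w2c.png",cv2.resize(a[140:245,240:420],None,fx=4.4,fy=4.4,interpolation=cv2.INTER_CUBIC))
E
```

```text
(no output)
```

View pics/w2c.png

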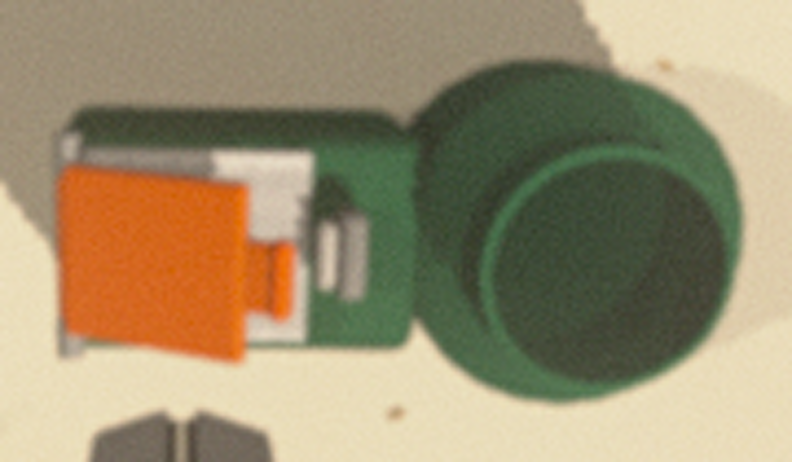

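```bash
python3 - <<'E'
from h import *
c=env.calibration("wrist")
T=lambda x,y:(240+x/4.4,140+y/4.4)
m=ray(c,T(607,270),.08);p=ray(c,T(355,258),.07);b=ray(c,T(62,250),.064)
print("mouth",m,"post",p,"hinge",b)
for d in (p-m,b-m): print(np.linalg.norm(d[:2]),np.degrees(np.arctan2(d[1],d[0])))
print([ (ray(c,T(*q),.08)-m)[:2].round(4) for q in ((480,270),(733,270),(607,143),(607,398))])
E
```

```text
mouth [ 0.53675027 -0.15087297  0.08      ] post [ 0.51668297 -0.20635838  0.07      ] hinge [ 0.49193289 -0.27485065  0.064     ]
0.059002773642682305 -109.88343944478726
0.13182967627684922 -109.87469576797872
[array([-0.0101, -0.0286]), array([0.01  , 0.0284]), array([-0.0297,  0.0077]), array([ 0.0316, -0.0081])]
```

```bash
cat >> h.py <<'E'
def circ(im,box,lo,hi,k=5,name=None):
    """HSV mask contour within box -> ellipse of largest contour"""
    x0,y0,x1,y1=box; h=cv2.cvtColor(im[y0:y1,x0:x1],cv2.COLOR_BGR2HSV)
    m=cv2.inRange(h,np.array(lo),np.array(hi)); 
    m=cv2.morphologyEx(m,cv2.MORPH_CLOSE,np.ones((k,k),np.uint8))
    cs,_=cv2.findContours(m,cv2.RETR_EXTERNAL,cv2.CHAIN_APPROX_NONE); q=max(cs,key=cv2.contourArea)
    if name: cv2.imwrite("pics/"+name,m)
    return q+np.array([x0,y0])
E
python3 - <<'E'
from h import *
togo([.5044,-.2436,.2],[.327,.945])
c,a=snap('wrist','w3.png'); print(proj(c,env.sense()["tcp_pos"]))
cv2.imwrite("pics/w3c.png",cv2.resize(a[140:245,240:420],None,fx=4.4,fy=4.4,interpolation=cv2.INTER_CUBIC))
c,a=snap('top','t3.png')
cv2.imwrite("pics/t3c.png",cv2.resize(a[180:270,280:420],None,fx=5.5,fy=5.5,interpolation=cv2.INTER_CUBIC))
E
```

```text
t 2.38 tcp [ 0.5018 -0.2473  0.2008] shift cm [0.08 0.44 0.12] rot [-0.005  0.     0.002] open 0.0004 F [ 0.7  0.3 -0.9] q7 1.76
[282.23685165 245.31571208]
```

View pics/w3c.png

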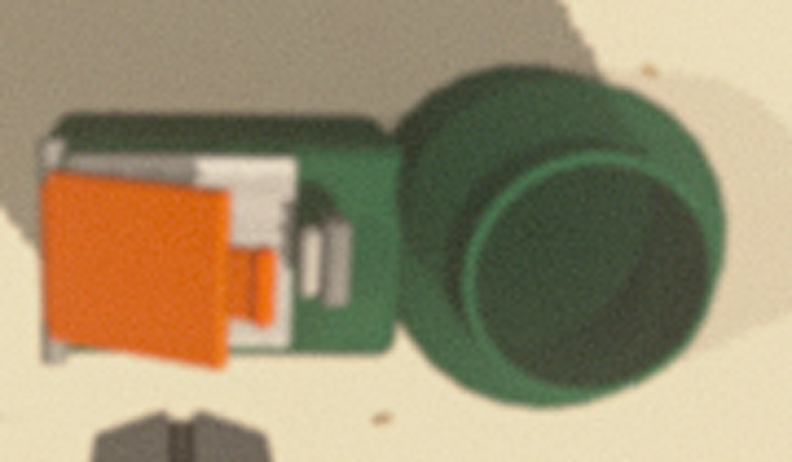

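View pics/t3c.png

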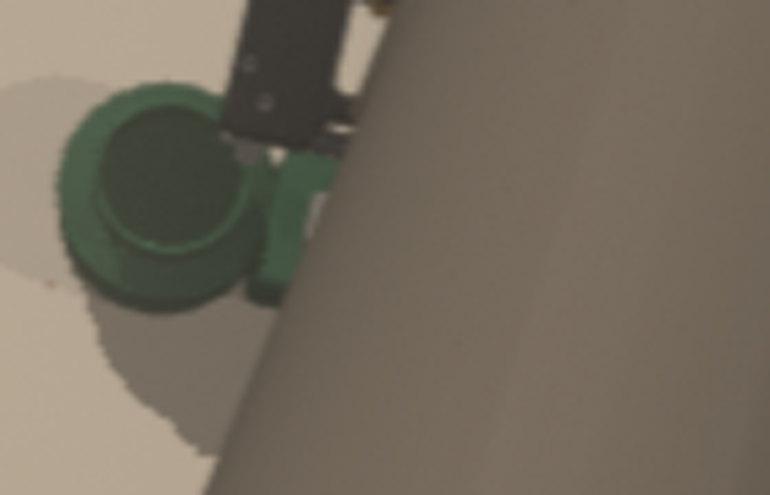

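```bash
python3 - <<'E'
from h import *
c=env.calibration("wrist")
T=lambda x,y:(240+x/4.4,140+y/4.4)
m=ray(c,T(589,277),.08);p=ray(c,T(337,263),.07);b=ray(c,T(43,256),.064)
print("mouth",m,"post",p,"hinge",b)
for d in (p-m,b-m): print(np.linalg.norm(d[:2]),np.degrees(np.arctan2(d[1],d[0])))
togo([.505,-.2445,.2],[.327,.945])
E
```

```text
mouth [ 0.53727173 -0.15277858  0.08      ] post [ 0.51689446 -0.20844431  0.07      ] hinge [ 0.49253282 -0.27752809  0.064     ]
0.0592782162148256 -110.1059036481639
0.13252928743423756 -109.72935350054593
t 2.48 tcp [ 0.5023 -0.245   0.2008] shift cm [0.08 0.14 0.23] rot [-0.001  0.     0.001] open 0.0003 F [-0.4  0.6  0.1] q7 1.76
```

```bash
python3 -m pendant '{"claw":[1,1,1,1,1],"xyz":[[3,0.4,0.2],[3,0,0],[3,0,0],[1,0,0],[0,0,0]],"delta_rot":[[0,0,0],[0,0,0],[0,0,0],[0,0,0],[0,0,0]]}'; python3 -c "
from h import *
togo([.5052,-.2419,.066],[.327,.945])"
```

```text
t: 2.9
tcp_pos: [0.5091, -0.234, 0.0996]
eef_rot: [0.656, 1.565, 0.334]
wrist_force: [0.2, -0.3, 0.4]
opening: 0.0005
t 2.9 tcp [ 0.5091 -0.234   0.0996] shift cm [ 3.36 -0.89 -0.14] rot [ 0.011  0.004 -0.003] open 0.0005 F [ 0.2 -0.3  0.4] q7 1.84
```

```bash
python3 -m pendant '{"claw":[1,1,1,1],"xyz":[[0,-0.8,-0.1],[0,0,0],[0,0,0],[1,0,0]],"delta_rot":[[0.01,0,0],[0,0,0],[0,0,0],[0,0,0]]}'; python3 -c "
from h import *
togo([.5052,-.2419,.066],[.327,.945])"
```

```text
t: 3.23
tcp_pos: [0.5081, -0.2412, 0.0945]
eef_rot: [0.455, 1.56, 0.125]
wrist_force: [1.5, -0.4, 0.1]
opening: -0.0002
t 3.23 tcp [ 0.5081 -0.2412  0.0945] shift cm [ 2.84 -0.17 -0.28] rot [ 0.003  0.009 -0.005] open -0.0002 F [ 1.5 -0.4  0.1] q7 1.85
```

```bash
python3 -m pendant '{"claw":[1,1,1,1,1],"xyz":[[0.8,-0.1,-0.2],[0.7,0,0],[0.7,0,0],[0.7,0,0],[0.6,0,0]],"delta_rot":[[0,0.008,-0.005],[0,0,0],[0,0,0],[0,0,0],[0,0,0]]}'; python3 -c "
from h import *
togo([.5052,-.2419,.066],[.327,.945])"
```

```text
t: 3.65
tcp_pos: [0.5089, -0.2416, 0.0598]
eef_rot: [0.296, 1.564, -0.034]
wrist_force: [-42.9, 23.7, 191.0]
opening: 0.0004
t 3.65 tcp [ 0.5089 -0.2416  0.0598] shift cm [-0.62 -0.15 -0.34] rot [ 0.003  0.007 -0.002] open 0.0004 F [-42.9  23.7 191. ] q7 1.88
```

That push overshot: the wrist force read 191 N, past the 120 N limit. I'll back off right away.

```bash
python3 -m pendant '{"claw":[1,1],"xyz":[[-0.8,0,0],[-0.8,0,0]],"delta_rot":[[0,0,0],[0,0,0]]}'; python3 -c "
from h import *
togo([.5052,-.2419,.066],[.327,.945]);snap('scene','s4.png');a=cv2.imread('pics/s4.png');cv2.imwrite('pics/s4c.png',cv2.resize(a[200:310,250:400],None,fx=5,fy=5))"
```

```text
t: 3.82
tcp_pos: [0.5084, -0.2421, 0.0758]
eef_rot: [0.476, 1.565, 0.145]
wrist_force: [0.2, -0.6, -0.0]
opening: 0.0003
t 3.82 tcp [ 0.5084 -0.2421  0.0758] shift cm [ 0.98 -0.09 -0.32] rot [ 0.002  0.005 -0.003] open 0.0003 F [ 0.2 -0.6 -0. ] q7 1.87
```

View pics/s4c.png

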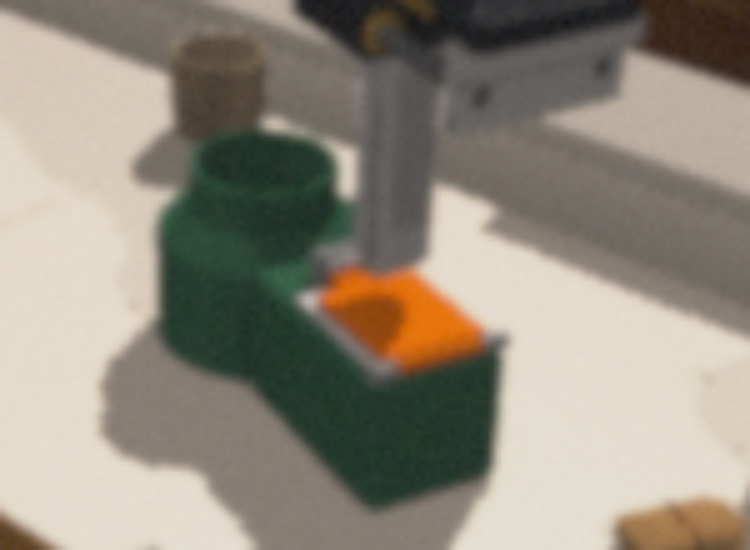

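The picture shows the cap flat and shut (orange face level, around (400,320) in the crop). Now I'll go back to the lids, turning the jaws onto the canister's x axis.

```bash
python3 -m pendant '{"claw":[1,1,1,1,1],"xyz":[[-2.5,0,0],[-3.5,0,0],[-3.5,0,0],[-2.5,0,0],[0,0,0]],"delta_rot":[[0,0,0],[0,0,0],[0.12,0,0],[0.12,0,0],[0.12,0,0]]}'; python3 -c "
from h import *
togo([.505,.19,.2],[.943,-.333])"
```

```text
t: 4.28
tcp_pos: [0.5059, -0.2428, 0.1974]
eef_rot: [1.843, 1.569, 1.143]
wrist_force: [1.3, 0.8, 0.3]
opening: 0.0004
t 4.28 tcp [ 0.5059 -0.2428  0.1974] shift cm [ -0.2   33.04 -27.95] rot [ 1.21e+00 -1.00e-03 -1.00e-03] open 0.0004 F [1.3 0.8 0.3] q7 1.43
```

```bash
for k in 1; do python3 -m pendant '{"claw":[-1,-1,-1,-1,-1],"xyz":[[0,0,0],[0,0,0],[0,0,0],[0,0,0],[0,0,0]],"delta_rot":[[0.12,0,0],[0.12,0,0],[0.12,0,0],[0.12,0,0],[0.12,0,0]]}'; python3 -m pendant '{"claw":[-1,-1,-1,-1,-1],"xyz":[[0,0,0],[0,0,0],[0,0,0],[0,0,0],[0,0,0]],"delta_rot":[[0.12,0,0],[0.12,0,0],[0.12,0,0],[0.12,0,0],[0,0,0]]}'; done; python3 -c "
from h import *
togo([.505,.15,.2],[.943,-.333]);snap('top','t5.png');snap('scene','s5.png')"
```

```text
t: 4.7
tcp_pos: [0.5067, -0.2427, 0.1965]
eef_rot: [1.636, 1.568, 0.311]
wrist_force: [-0.1, 0.9, 0.2]
opening: 0.0301
t: 5.12
tcp_pos: [0.5062, -0.2424, 0.1927]
eef_rot: [-0.145, 1.57, -1.976]
wrist_force: [0.5, -0.1, -0.2]
opening: 0.0634
t 5.12 tcp [ 0.5062 -0.2424  0.1927] shift cm [ -0.75 -10.22 -37.88] rot [0.079 0.001 0.   ] open 0.0634 F [ 0.5 -0.1 -0.2] q7 0.42
```

```bash
python3 -m pendant '{"claw":[-1,-1,-1,-1,-1],"xyz":[[0,0,0],[0,-0.8,-3.7],[0,-0.8,-3.7],[0,-0.8,-3.7],[0,-0.8,-3.7]],"delta_rot":[[0.08,0,0],[0,0,0],[0,0,0],[0,0,0],[0,0,0]]}'; python3 -m pendant '{"claw":[-1,-1,-1,-1,-1],"xyz":[[0,-0.8,-3.7],[0,-0.8,-3.7],[0,-0.8,-3.7],[0,-0.8,-3.7],[0,-0.8,-3.7]],"delta_rot":[[0,0,0],[0,0,0],[0,0,0],[0,0,0],[0,0,0]]}'; python3 -c "
from h import *
togo([.564,.251,.2],[.943,-.333])"
```

```text
t: 5.63
tcp_pos: [0.5212, -0.0971, 0.1921]
eef_rot: [0.449, 1.566, -1.447]
wrist_force: [-0.2, -0.5, 1.2]
opening: 0.0937
t: 6.05
tcp_pos: [0.54, 0.1003, 0.1913]
eef_rot: [1.069, 1.567, -0.803]
wrist_force: [0.7, 0.7, -0.1]
opening: 0.0938
t 6.05 tcp [0.54   0.1003 0.1913] shift cm [ -0.9   -2.18 -15.1 ] rot [ 0.038  0.002 -0.003] open 0.0938 F [ 0.7  0.7 -0.1] q7 -0.27
```

```bash
python3 -m pendant '{"claw":[-1,-1,-1,-1,-1],"xyz":[[-0.2,-0.5,-3.4],[-0.2,-0.5,-3.4],[-0.2,-0.5,-3.4],[-0.2,-0.3,-2.4],[0,0,0]],"delta_rot":[[0.03,0,0],[0,0,0],[0,0,0],[0,0,0],[0,0,0]]}';python3 -m pendant '{"claw":[-1,-1,-1],"xyz":[[0,0,0],[0,0,0],[0,0,0]],"delta_rot":[[0,0,0],[0,0,0],[0,0,0]]}'; python3 -c "
from h import *
togo([.564,.251,.2],[.943,-.333])
snap('wrist','w6.png');snap('top','t6.png')"
```

```text
t: 6.47
tcp_pos: [0.5607, 0.2421, 0.1978]
eef_rot: [1.983, 1.569, 0.115]
wrist_force: [-0.3, -0.1, 0.4]
opening: 0.0941
t: 6.72
tcp_pos: [0.5605, 0.242, 0.1969]
eef_rot: [1.089, 1.569, -0.769]
wrist_force: [-0.1, 0.6, -0.2]
opening: 0.0943
t 6.72 tcp [0.5605 0.242  0.1969] shift cm [-0.31  0.08 -0.96] rot [ 0.052  0.001 -0.001] open 0.0943 F [-0.1  0.6 -0.2] q7 -0.43
```

View pics/w6.png

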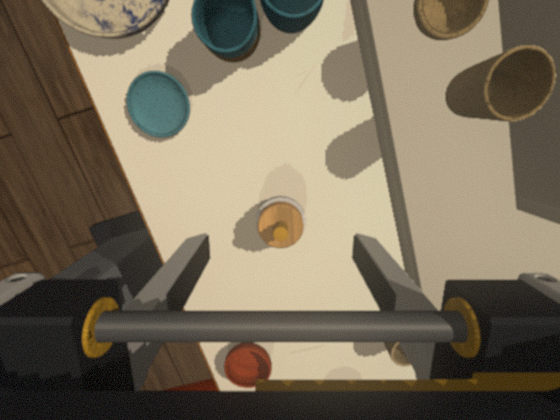

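View pics/t6.png

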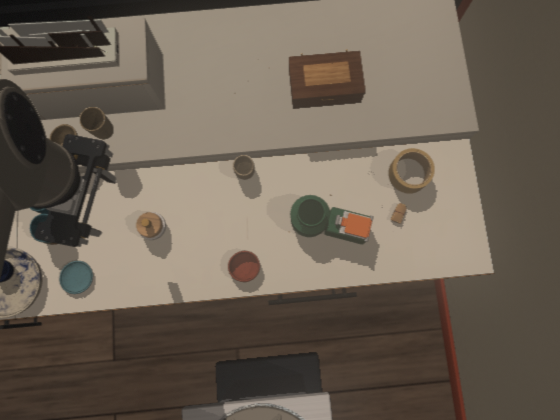

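```bash
python3 - <<'E'
from h import *
a=cv2.imread("pics/w6.png")
cv2.imwrite("pics/w6c.png",cv2.resize(a[180:265,225:335],None,fx=6.5,fy=6.5,interpolation=cv2.INTER_CUBIC))
E
```

```text
(no output)
```

View pics/w6c.png

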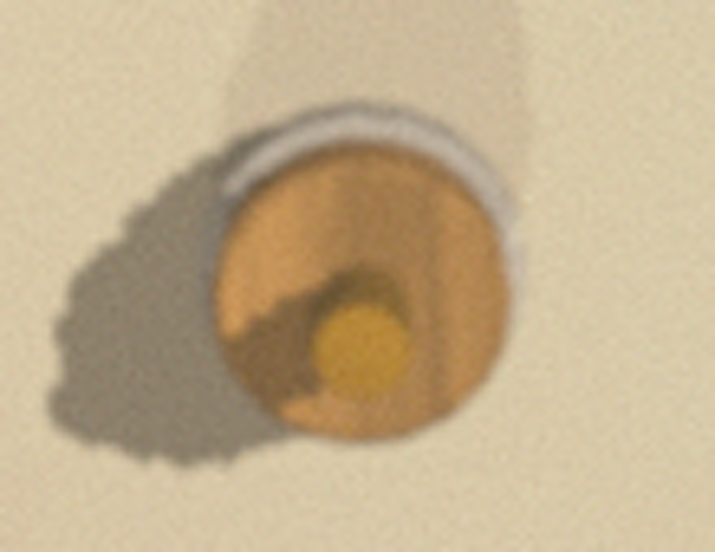

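```bash
python3 - <<'E'
from h import *
c=env.calibration("wrist"); T=lambda x,y:(225+x/6.5,180+y/6.5)
print(ray(c,T(361,349),.069),ray(c,T(362,292),.045))
togo([.5475,.204,.12],[.943,-.333])
E
```

```text
[0.55011481 0.20451598 0.069     ] [0.5508982  0.20642758 0.045     ]
t 6.82 tcp [0.5606 0.2417 0.1971] shift cm [ 7.71 -0.19  3.99] rot [ 0.051  0.    -0.001] open 0.0939 F [-0.8 -0.6 -0. ] q7 -0.43
```

```bash
python3 -m pendant '{"claw":[-1,-1,-1,-1,-1],"xyz":[[0,0,0],[1.8,0,1.3],[1.8,0,1.3],[1.8,0,1.1],[0,0,0]],"delta_rot":[[0.05,0,0],[0,0,0],[0,0,0],[0,0,0],[0,0,0]]}'; python3 -m pendant '{"claw":[-1,-1],"xyz":[[0,0,0],[0,0,0]],"delta_rot":[[0,0,0],[0,0,0]]}'; python3 -c "
from h import *
togo([.549,.2045,.12],[.943,-.333])
snap('wrist','w7.png')"
```

```text
t: 7.23
tcp_pos: [0.5489, 0.2018, 0.1429]
eef_rot: [2.408, 1.567, 0.493]
wrist_force: [-0.2, -0.9, -0.2]
opening: 0.0941
t: 7.4
tcp_pos: [0.5492, 0.2007, 0.1439]
eef_rot: [2.506, 1.567, 0.589]
wrist_force: [-0.1, 0.3, 1.2]
opening: 0.0944
t 7.4 tcp [0.5492 0.2007 0.1439] shift cm [ 2.39 -0.15 -0.35] rot [-0.007 -0.003 -0.003] open 0.0944 F [-0.1  0.3  1.2] q7 -0.39
```

View pics/w7.png

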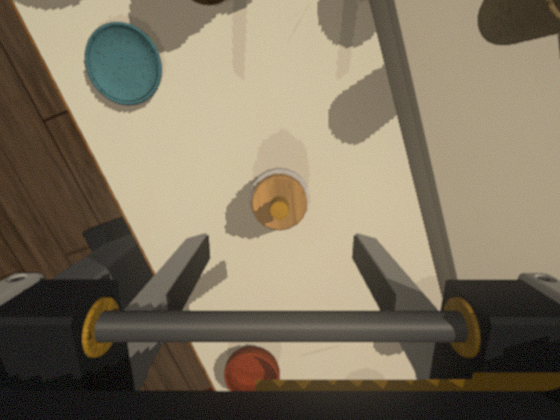

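```bash
python3 - <<'E'
from h import *
a=cv2.imread("pics/w7.png")
cv2.imwrite("pics/w7c.png",cv2.resize(a[160:240,225:335],None,fx=6.5,fy=6.5,interpolation=cv2.INTER_CUBIC))
E
```

```text
(no output)
```

View pics/w7c.png

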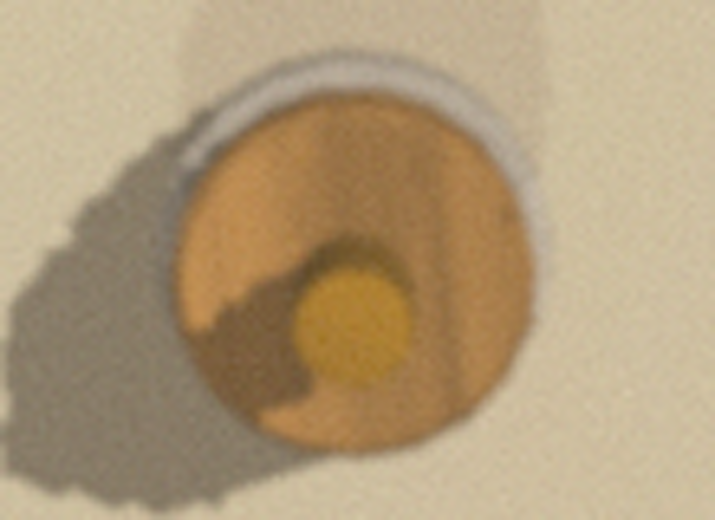

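```bash
python3 - <<'E'
from h import *
c=env.calibration("wrist"); T=lambda x,y:(225+x/6.5,160+y/6.5)
print(ray(c,T(354,326),.069),ray(c,T(355,273),.045))
togo([.5495,.2045,.06],[.943,-.333])
E
```

```text
[0.55065667 0.20496735 0.069     ] [0.55128836 0.2063283  0.045     ]
t 7.45 tcp [0.5495 0.201  0.1443] shift cm [ 8.43 -0.15 -0.3 ] rot [-0.006 -0.004 -0.003] open 0.094 F [ 0.7 -0.1  0.2] q7 -0.39
```

```bash
python3 -m pendant '{"claw":[-1,-1,-1,-1,-1],"xyz":[[2.5,-0.1,-0.3],[2.5,0,0],[2.0,0,0],[0,0,0],[0,0,0]],"delta_rot":[[0,0,0],[0,0,0],[0,0,0],[0,0,0],[0,0,0]]}';  python3 -c "
from h import *
togo([.5498,.2048,.004],[.943,-.333])"
```

```text
t: 7.87
tcp_pos: [0.5546, 0.2091, 0.0776]
eef_rot: [2.524, 1.557, 0.611]
wrist_force: [0.1, 0.1, -0.2]
opening: 0.0938
t 7.87 tcp [0.5546 0.2091 0.0776] shift cm [ 7.35 -0.37  0.65] rot [-0.003 -0.012 -0.008] open 0.0938 F [ 0.1  0.1 -0.2] q7 -0.32
```

```bash
python3 -m pendant '{"claw":[-1,-1,-1,-1,-1],"xyz":[[0,-0.3,0.6],[0,0,0],[1.5,0,0],[1.5,0,0],[0,0,0]],"delta_rot":[[0,-0.012,-0.008],[0,0,0],[0,0,0],[0,0,0],[0,0,0]]}';  python3 -c "
from h import *
togo([.5498,.2048,.004],[.943,-.333])"
```

```text
t: 8.28
tcp_pos: [0.5522, 0.2062, 0.0511]
eef_rot: [2.431, 1.565, 0.52]
wrist_force: [-0.9, -0.2, -0.9]
opening: 0.0942
t 8.28 tcp [0.5522 0.2062 0.0511] shift cm [ 4.71 -0.19  0.23] rot [-0.001 -0.004 -0.004] open 0.0942 F [-0.9 -0.2 -0.9] q7 -0.29
```

```bash
python3 -m pendant '{"claw":[-1,-1,-1,-1,-1],"xyz":[[1.0,-0.2,0.3],[1.0,0,0.1],[1.0,0,0.1],[0.6,0,0],[0,0,0]],"delta_rot":[[0,-0.004,-0.004],[0,0,0],[0,0,0],[0,0,0],[0,0,0]]}';  python3 -c "
from h import *
togo([.5498,.2048,.004],[.943,-.333])"
```

```text
t: 8.7
tcp_pos: [0.5479, 0.2014, 0.0108]
eef_rot: [-0.92, 1.569, -2.831]
wrist_force: [-0.5, -1.2, -0.7]
opening: 0.0939
t 8.7 tcp [0.5479 0.2014 0.0108] shift cm [ 0.68  0.07 -0.39] rot [-0.001  0.001  0.002] open 0.0939 F [-0.5 -1.2 -0.7] q7 -0.25
```

```bash
python3 -m pendant '{"claw":[-1,-1,-1,-1],"xyz":[[0.3,0,-0.4],[0.3,0,0],[0,0,0],[0,0,0]],"delta_rot":[[0,0,0],[0,0,0],[0,0,0],[0,0,0]]}';  python3 -c "
from h import *
togo([.5498,.2048,.004],[.943,-.333]);snap('wrist','w8.png')"
```

```text
t: 9.03
tcp_pos: [0.5496, 0.2053, 0.0039]
eef_rot: [-0.799, 1.568, -2.711]
wrist_force: [-0.4, 0.8, -0.6]
opening: 0.0939
t 9.03 tcp [0.5496 0.2053 0.0039] shift cm [-0.01  0.03  0.04] rot [-0.002  0.002  0.002] open 0.0939 F [-0.4  0.8 -0.6] q7 -0.25
```

View pics/w8.png

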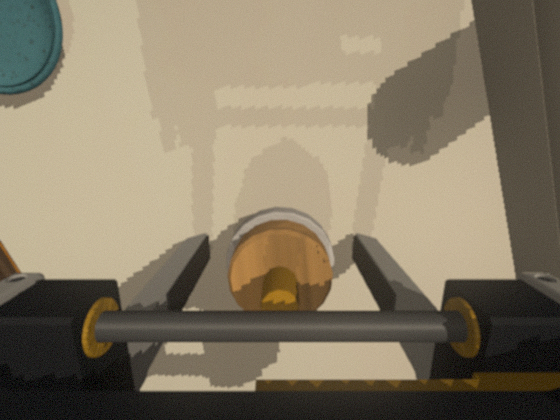

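```bash
python3 - <<'E'
from h import *
s=env.sense();c=env.calibration("wrist");R=Rt(s)
a=cv2.imread("pics/w8.png")
cv2.imwrite("pics/w8c.png",cv2.resize(a[195:320,215:350],None,fx=4.6,fy=4.6,interpolation=cv2.INTER_CUBIC))
for px,z,r in (((281,208),.026,.032),((281,222),.045,.028)):
    p=ray(c,px,z); d=R.T@(p-s["tcp_pos"]); print(p,d, "centre tool z",d[2]+r)
for X,n in ((s["tcp_pos"]*[1,1,0]+[0,0,.026],"c26"),(s["tcp_pos"]*[1,1,0]+[0,0,.069],"knobtop")): print(n,proj(c,X))
for r,z in((.032,.026),(.028,.045)): print(proj(c,s["tcp_pos"]*[1,1,0]+[0,0,z]-r*R[:,2]))
E
```

```text
[0.56142989 0.23617181 0.026     ] [-0.0220736   0.0007734  -0.03307838] centre tool z -0.0010783760538954634
[0.56082303 0.23443975 0.045     ] [-0.04107045  0.00074912 -0.03121093] centre tool z -0.00321092850011042
c26 [279.64755748 262.56613522]
knobtop [279.16814715 306.25785127]
[279.54142563 209.90738311]
[279.35481197 228.24424948]
```

View pics/w8c.png

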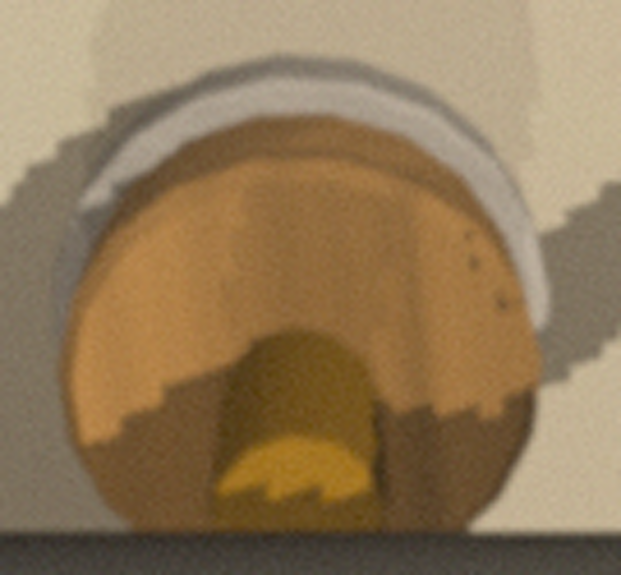

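```bash
python3 -m pendant '{"claw":[0.2,0.6,1,1,1],"xyz":[[0,0,0.08],[0,0,0],[0,0,0],[0,0,0],[0,0,0]],"delta_rot":[[0,0,0],[0,0,0],[0,0,0],[0,0,0],[0,0,0]]}' 25;python3 -m pendant '{"claw":[1,1,1],"xyz":[[0,0,0],[0,0,0],[-0.5,0,0]],"delta_rot":[[0,0,0],[0,0,0],[0,0,0]]}';  python3 -c "
from h import *
togo([.5498,.2048,.004],[.943,-.333])"
```

```text
t: 9.5
tcp_pos: [0.5498, 0.2047, 0.005]
eef_rot: [-1.128, 1.57, -3.04]
wrist_force: [-1.0, -0.8, -0.1]
opening: 0.064
t: 9.75
tcp_pos: [0.5491, 0.2046, 0.0095]
eef_rot: [-0.935, 1.569, -2.847]
wrist_force: [-0.6, -0.3, -2.0]
opening: 0.0623
t 9.75 tcp [0.5491 0.2046 0.0095] shift cm [ 0.55  0.06 -0.04] rot [-0.002  0.001  0.002] open 0.0623 F [-0.6 -0.3 -2. ] q7 -0.25
```

```bash
python3 -m pendant '{"claw":[1,1,1,1,1],"xyz":[[-1,0,0],[-1.5,0,0],[-1.5,0,0],[-1,0,0],[-0.5,0,0]],"delta_rot":[[0,0,0],[0,0,0],[0,0,0],[0,0,0],[0,0,0]]}'; python3 -c "
from h import *
togo([.537,-.154,.14],[.943,-.333]);snap('scene','s9.png');snap('wrist','w9.png');a=cv2.imread('pics/s9.png');cv2.imwrite('pics/s9c.png',cv2.resize(a[120:260,120:320],None,fx=3.9,fy=3.9))"
```

```text
t: 10.17
tcp_pos: [0.5488, 0.2038, 0.0689]
eef_rot: [-0.738, 1.567, -2.651]
wrist_force: [0.0, -0.5, -2.3]
opening: 0.062
t 10.17 tcp [0.5488 0.2038 0.0689] shift cm [-7.04 10.88 34.12] rot [-0.003  0.003  0.003] open 0.062 F [ 0.  -0.5 -2.3] q7 -0.31
```

View pics/s9c.png

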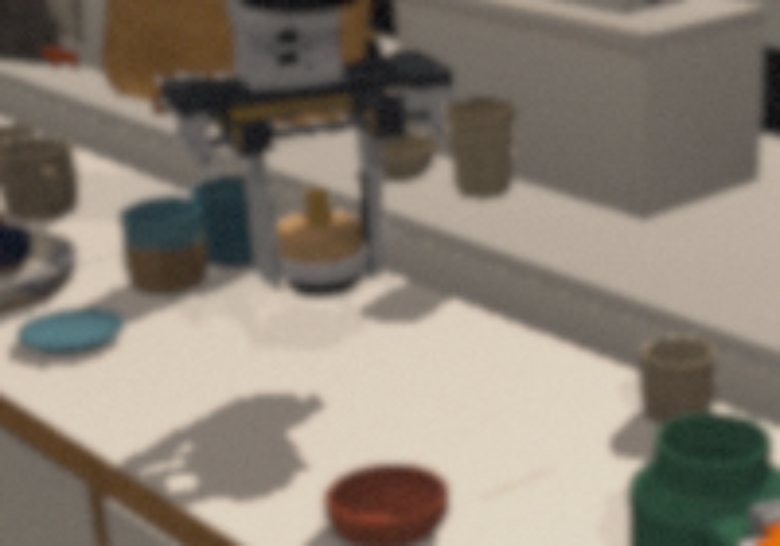

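View pics/w9.png

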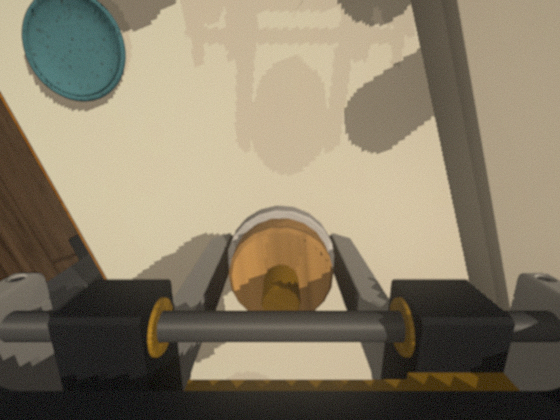

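Both lids are lifted together, level, with the wood nested. Now I'll carry them across with gentle ramps.

```bash
python3 -m pendant '{"claw":[1,1,1,1,1],"xyz":[[-1.5,0,0],[-2,0.2,0.6],[-2,0.4,1.2],[-1.5,0.6,1.8],[0,0.7,2.2]],"delta_rot":[[0,0,0],[0,0,0],[0,0,0],[0,0,0],[0,0,0]]}'; python3 -m pendant '{"claw":[1,1,1,1,1],"xyz":[[0,0.8,2.5],[0,0.8,2.5],[0,0.8,2.5],[0,0.8,2.5],[0,0.8,2.5]],"delta_rot":[[0,0,0],[0,0,0],[0,0,0],[0,0,0],[0,0,0]]}'; python3 -c "
from h import *
togo([.537,-.154,.14],[.943,-.333])"
```

```text
t: 10.68
tcp_pos: [0.5454, 0.1461, 0.1376]
eef_rot: [-0.79, 1.562, -2.695]
wrist_force: [0.6, 0.3, -1.2]
opening: 0.0622
t: 11.1
tcp_pos: [0.5408, 0.0118, 0.1365]
eef_rot: [-0.918, 1.562, -2.818]
wrist_force: [-0.0, -0.4, -2.2]
opening: 0.0621
t 11.1 tcp [0.5408 0.0118 0.1365] shift cm [-0.3   4.99 15.82] rot [0.011 0.006 0.007] open 0.0621 F [-0.  -0.4 -2.2] q7 -0.07
```

```bash
python3 -m pendant '{"claw":[1,1,1,1,1],"xyz":[[0,0.8,2.5],[0,0.8,2.5],[0,0.7,2.3],[0,0.6,1.8],[0,0.4,1.2]],"delta_rot":[[0.01,0.004,0.004],[0,0,0],[0,0,0],[0,0,0],[0,0,0]]}'; python3 -m pendant '{"claw":[1,1,1],"xyz":[[0,0,0.4],[0,0,0],[0,0,0]],"delta_rot":[[0,0,0],[0,0,0],[0,0,0]]}'; python3 -c "
from h import *
togo([.537,-.154,.14],[.943,-.333])"
```

```text
t: 11.52
tcp_pos: [0.535, -0.1041, 0.1343]
eef_rot: [-1.071, 1.565, -2.984]
wrist_force: [-0.6, 1.1, -1.1]
opening: 0.0621
t: 11.77
tcp_pos: [0.5323, -0.1108, 0.1331]
eef_rot: [-1.021, 1.563, -2.938]
wrist_force: [0.1, 0.9, -1.9]
opening: 0.062
t 11.77 tcp [ 0.5323 -0.1108  0.1331] shift cm [-0.68  1.91  3.91] rot [-0.007  0.004  0.007] open 0.062 F [ 0.1  0.9 -1.9] q7 0.15
```

```bash
python3 - <<'E'
from h import *
b=cv2.imread("pics/s5.png"); cv2.imwrite("pics/s5c.png",cv2.resize(b[220:300,270:360],None,fx=8,fy=8,interpolation=cv2.INTER_CUBIC))
b=cv2.imread("pics/t6.png"); cv2.imwrite("pics/t6c.png",cv2.resize(b[185:250,280:380],None,fx=8,fy=8,interpolation=cv2.INTER_CUBIC))
E
```

```text
(no output)
```

View pics/s5c.png

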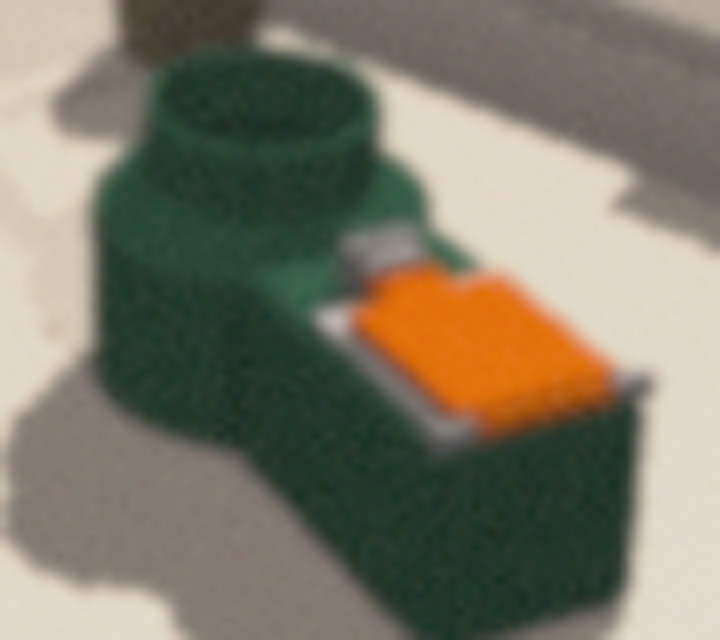

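View pics/t6c.png

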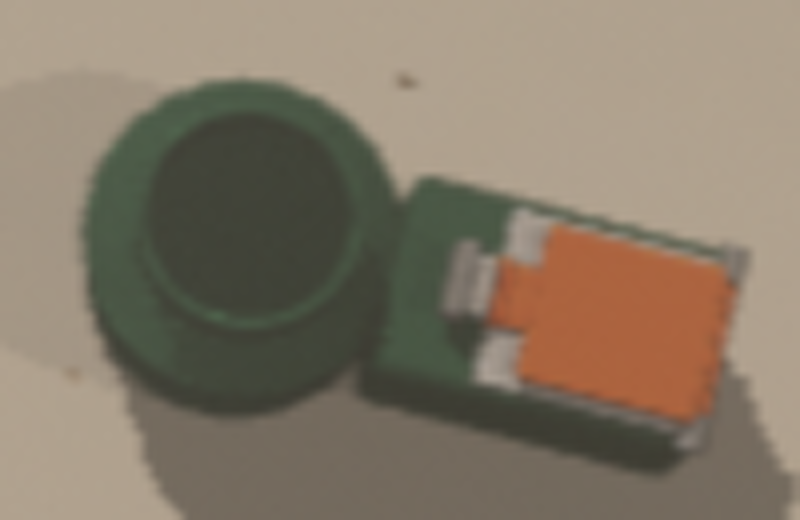

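```bash
python3 - <<'E'
from h import *
print(ray(env.calibration("scene"),(303.0,232.0),.08), ray(env.calibration("top"),(311.25,212.25),.08))
# lid at start in scene: knob top & wood
togo([.5363,-.1545,.125],[.943,-.333])
snap('top','t10.png')
E
```

```text
[ 0.53330192 -0.15806656  0.08      ] [ 0.53497955 -0.15605283  0.08      ]
t 11.77 tcp [ 0.5323 -0.1108  0.1331] shift cm [0.82 1.87 3.97] rot [-0.007  0.004  0.007] open 0.062 F [ 0.1  0.9 -1.9] q7 0.15
```

View pics/t10.png

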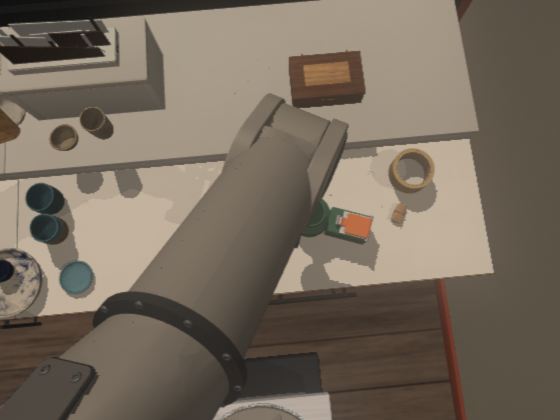

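```bash
python3 - <<'E'
from h import *
b=cv2.imread("pics/scene0.png"); cv2.imwrite("pics/s0l.png",cv2.resize(b[180:225,180:230],None,fx=12,fy=12,interpolation=cv2.INTER_CUBIC))
snap('scene','s10.png');b=cv2.imread("pics/s10.png"); cv2.imwrite("pics/s10c.png",cv2.resize(b[190:300,260:370],None,fx=5,fy=5,interpolation=cv2.INTER_CUBIC))
E
```

```text
(no output)
```

View pics/s0l.png

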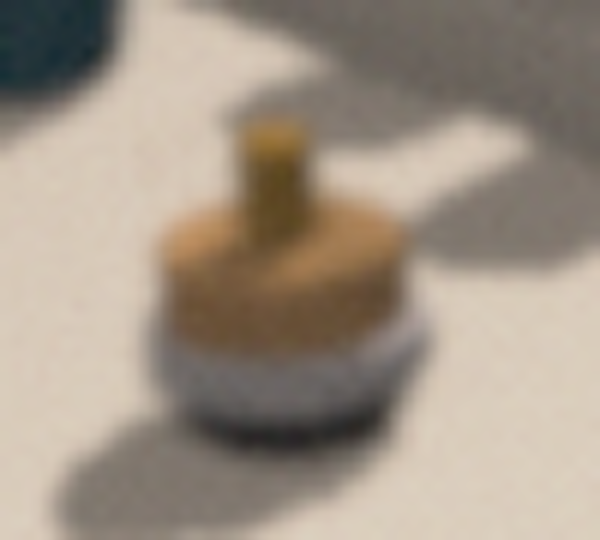

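View pics/s10c.png

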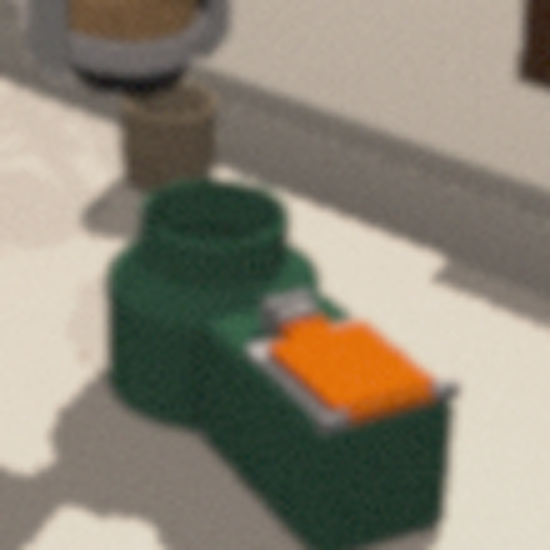

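```bash
python3 - <<'E'
from h import *
c=env.calibration("scene")
print(ray(c,(203.1,191.2),.069),ray(c,(203.8,200),.045))
print("true-lid proj",proj(c,[.55,.2052,.069]),proj(c,[.55,.2052,.045]))
for m in ([.537,-.154,.08],[.5352,-.156,.08]): print(proj(c,m))
togo([.537,-.1542,.125],[.943,-.333])
E
```

```text
[0.54489514 0.19778055 0.069     ] [0.5433958  0.19568537 0.045     ]
true-lid proj [202.97800032 189.97575611] [203.65595362 198.35525927]
[302.67817091 230.78065864]
[302.84195958 231.37553752]
t 11.87 tcp [ 0.5324 -0.1101  0.1332] shift cm [0.82 1.93 3.99] rot [-0.006  0.004  0.007] open 0.0625 F [-0.1 -0.2 -0.9] q7 0.15
```

```bash
python3 -m pendant '{"claw":[1,1,1,1,1],"xyz":[[0,0.8,1.5],[0,0.7,1.5],[0,0.4,0.8],[0,0,0.2],[0,0,0]],"delta_rot":[[-0.006,0.004,0.007],[0,0,0],[0,0,0],[0,0,0],[0,0,0]]}'; python3 -m pendant '{"claw":[1,1,1],"xyz":[[1,0,0],[1,0,0],[0,0,0]],"delta_rot":[[0,0,0],[0,0,0],[0,0,0]]}'; python3 -c "
from h import *
togo([.537,-.154,.1],[.943,-.333])"
```

```text
t: 12.28
tcp_pos: [0.5385, -0.1493, 0.1324]
eef_rot: [-2.424, 1.569, 1.958]
wrist_force: [1.1, 0.0, -1.3]
opening: 0.062
t: 12.53
tcp_pos: [0.5389, -0.1466, 0.1105]
eef_rot: [-2.72, 1.568, 1.665]
wrist_force: [-0.8, -0.2, -1.7]
opening: 0.0625
t 12.53 tcp [ 0.5389 -0.1466  0.1105] shift cm [1.04 0.06 0.76] rot [ 0.012 -0.002  0.001] open 0.0625 F [-0.8 -0.2 -1.7] q7 0.27
```

```bash
python3 -m pendant '{"claw":[1,1,1,1,1],"xyz":[[0.9,0,0.7],[0,0,0],[0,0,0],[0,0,0],[0,0,0]],"delta_rot":[[0.012,0,0],[0,0,0],[0,0,0],[0,0,0],[0,0,0]]}'; python3 -c "
from h import *
togo([.537,-.154,.09],[.943,-.333]); c,b=snap('scene','s11.png');cv2.imwrite('pics/s11c.png',cv2.resize(b[180:280,260:360],None,fx=6,fy=6,interpolation=cv2.INTER_CUBIC)); snap('wrist','w11.png')"
```

```text
t: 12.95
tcp_pos: [0.5355, -0.1528, 0.0989]
eef_rot: [-1.902, 1.567, 2.47]
wrist_force: [0.0, 0.4, -1.0]
opening: 0.0621
t 12.95 tcp [ 0.5355 -0.1528  0.0989] shift cm [0.89 0.19 0.07] rot [-0.001 -0.001  0.004] open 0.0621 F [ 0.   0.4 -1. ] q7 0.28
```

View pics/s11c.png

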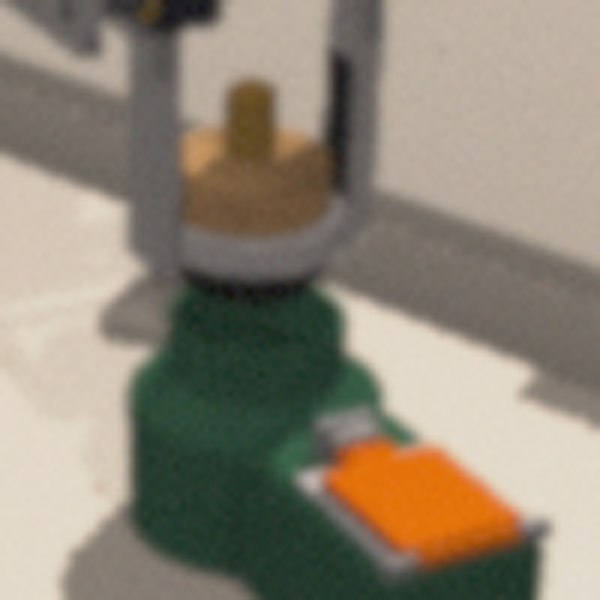

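View pics/w11.png

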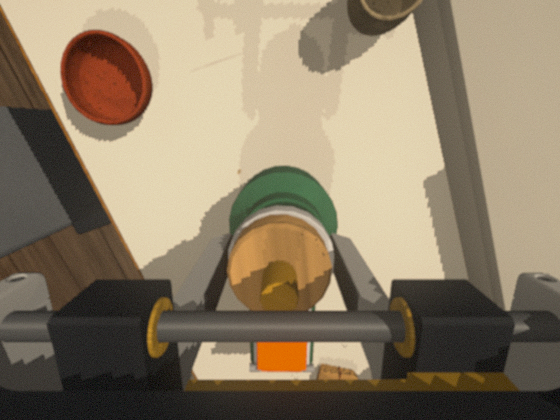

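```bash
python3 -m pendant '{"claw":[1,1,1,1],"xyz":[[0.5,0.17,0.05],[0.4,0,0],[0,0,0],[0,0,0]],"delta_rot":[[0,0,0.003],[0,0,0],[0,0,0],[0,0,0]]}'; python3 -c "
from h import *
togo([.537,-.154,.085],[.943,-.333])"
```

```text
t: 13.38
tcp_pos: [0.5377, -0.1536, 0.0896]
eef_rot: [2.679, 1.569, 0.769]
wrist_force: [0.6, -0.6, -1.6]
opening: 0.0621
t 13.38 tcp [ 0.5377 -0.1536  0.0896] shift cm [ 0.46 -0.05  0.06] rot [-0.    -0.002 -0.001] open 0.0621 F [ 0.6 -0.6 -1.6] q7 0.29
```

```bash
python3 -m pendant '{"claw":[1,1,1,1],"xyz":[[0.4,-0.05,0.05],[0.3,0,0],[0.2,0,0],[0,0,0]],"delta_rot":[[0,0,0],[0,0,0],[0,0,0],[0,0,0]]}'; python3 -c "
from h import *
togo([.537,-.154,.0705],[.943,-.333])"
```

```text
t: 13.72
tcp_pos: [0.5369, -0.1539, 0.0795]
eef_rot: [2.768, 1.569, 0.858]
wrist_force: [-0.8, -0.0, -2.0]
opening: 0.0625
t 13.72 tcp [ 0.5369 -0.1539  0.0795] shift cm [0.9  0.01 0.01] rot [-0.    -0.002 -0.001] open 0.0625 F [-0.8 -0.  -2. ] q7 0.31
```

Entering the mouth with no contact force. Continuing down in small steps.

```bash
python3 -m pendant '{"claw":[1,1,1,1],"xyz":[[0.3,0,0],[0.2,0,0],[0.1,0,0],[0,0,0]],"delta_rot":[[0,0,0],[0,0,0],[0,0,0],[0,0,0]]}'; python3 -c "
from h import *
togo([.537,-.154,.0705],[.943,-.333])"
```

```text
t: 14.05
tcp_pos: [0.5369, -0.1539, 0.0728]
eef_rot: [2.794, 1.569, 0.884]
wrist_force: [-0.4, -0.4, -1.9]
opening: 0.0621
t 14.05 tcp [ 0.5369 -0.1539  0.0728] shift cm [0.23 0.01 0.  ] rot [-0.    -0.002 -0.001] open 0.0621 F [-0.4 -0.4 -1.9] q7 0.32
```

```bash
python3 -m pendant '{"claw":[1,1,1,1],"xyz":[[0.1,0,0],[0.1,0,0],[0,0,0],[0,0,0]],"delta_rot":[[0,0,0],[0,0,0],[0,0,0],[0,0,0]]}'; python3 -c "
from h import *
togo([.537,-.154,.0705],[.943,-.333])"
```

```text
t: 14.38
tcp_pos: [0.537, -0.1539, 0.0711]
eef_rot: [2.881, 1.568, 0.971]
wrist_force: [0.9, 0.3, -1.5]
opening: 0.0623
t 14.38 tcp [ 0.537  -0.1539  0.0711] shift cm [0.06 0.   0.01] rot [-0.    -0.002 -0.001] open 0.0623 F [ 0.9  0.3 -1.5] q7 0.32
```

```bash
python3 -m pendant '{"claw":[1,1,1],"xyz":[[0.08,0,0],[0,0,0],[0,0,0]],"delta_rot":[[0,0,0],[0,0,0],[0,0,0]]}'; python3 -m pendant '{"claw":[1,1,1],"xyz":[[0.08,0,0],[0,0,0],[0,0,0]],"delta_rot":[[0,0,0],[0,0,0],[0,0,0]]}'; python3 -c "
from h import *
togo([.537,-.154,.0705],[.943,-.333])"
```

```text
t: 14.63
tcp_pos: [0.5373, -0.154, 0.0712]
eef_rot: [2.841, 1.567, 0.93]
wrist_force: [-0.1, -0.0, -2.3]
opening: 0.062
t: 14.88
tcp_pos: [0.5373, -0.154, 0.0711]
eef_rot: [2.877, 1.566, 0.966]
wrist_force: [-0.2, 0.1, -1.1]
opening: 0.0621
t 14.88 tcp [ 0.5373 -0.154   0.0711] shift cm [ 0.06 -0.03  0.01] rot [-0.001 -0.004 -0.001] open 0.0621 F [-0.2  0.1 -1.1] q7 0.32
```

```bash
python3 -m pendant '{"claw":[-0.4,-0.5,-0.6,-0.8,-1],"xyz":[[0,0,0],[0,0,0],[0,0,0],[0,0,0],[0,0,0]],"delta_rot":[[0,0,0],[0,0,0],[0,0,0],[0,0,0],[0,0,0]]}';  python3 -c "
from h import *
togo([.537,-.154,.0705],[.943,-.333]);c,b=snap('scene','s12.png');cv2.imwrite('pics/s12c.png',cv2.resize(b[180:280,260:360],None,fx=6,fy=6,interpolation=cv2.INTER_CUBIC)); snap('wrist','w12.png')"
```

```text
t: 15.3
tcp_pos: [0.5377, -0.1541, 0.0708]
eef_rot: [2.691, 1.566, 0.78]
wrist_force: [0.8, -0.1, 0.0]
opening: 0.0853
t 15.3 tcp [ 0.5377 -0.1541  0.0708] shift cm [ 0.03 -0.07  0.02] rot [-0.    -0.004 -0.002] open 0.0853 F [ 0.8 -0.1  0. ] q7 0.32
```

View pics/s12c.png

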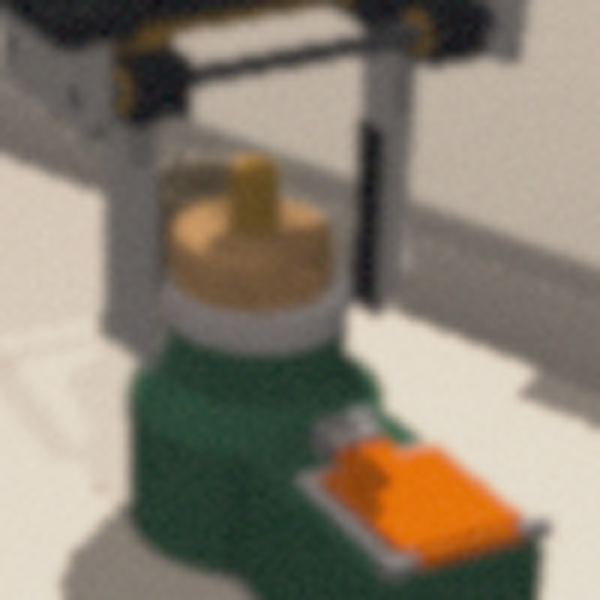

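View pics/w12.png

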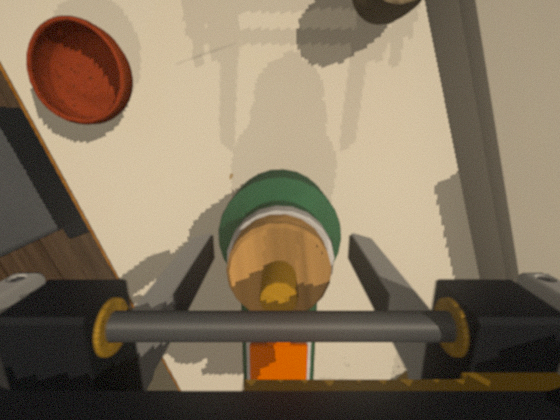

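Seated and level: the rim rests on the collar and no black plug shows. Now I'll rise to the knob.

```bash
python3 -m pendant '{"claw":[-1,-1,-1,-1,-1],"xyz":[[0,0,0],[-1.5,0,0],[-1.5,0,0],[-1.2,0,0],[0,0,0]],"delta_rot":[[0,0,0],[0,0,0],[0,0,0],[0,0,0],[0,0,0]]}'; python3 -m pendant '{"claw":[-1,-1],"xyz":[[0,0,0],[0,0,0]],"delta_rot":[[0,0,0],[0,0,0]]}';  python3 -c "
from h import *
togo([.537,-.154,.115],[.943,-.333]);c,b=snap('scene','s13.png');cv2.imwrite('pics/s13c.png',cv2.resize(b[180:280,260:360],None,fx=6,fy=6,interpolation=cv2.INTER_CUBIC)); snap('wrist','w13.png')"
```

```text
t: 15.82
tcp_pos: [0.5368, -0.1545, 0.1138]
eef_rot: [3.123, 1.568, 1.212]
wrist_force: [0.2, -0.6, 0.1]
opening: 0.0937
t: 15.98
tcp_pos: [0.5373, -0.1541, 0.114]
eef_rot: [2.844, 1.567, 0.933]
wrist_force: [-0.4, -0.4, -0.1]
opening: 0.0942
t 15.98 tcp [ 0.5373 -0.1541  0.114 ] shift cm [-0.1  -0.03  0.  ] rot [-0.    -0.004 -0.001] open 0.0942 F [-0.4 -0.4 -0.1] q7 0.27
```

View pics/s13c.png

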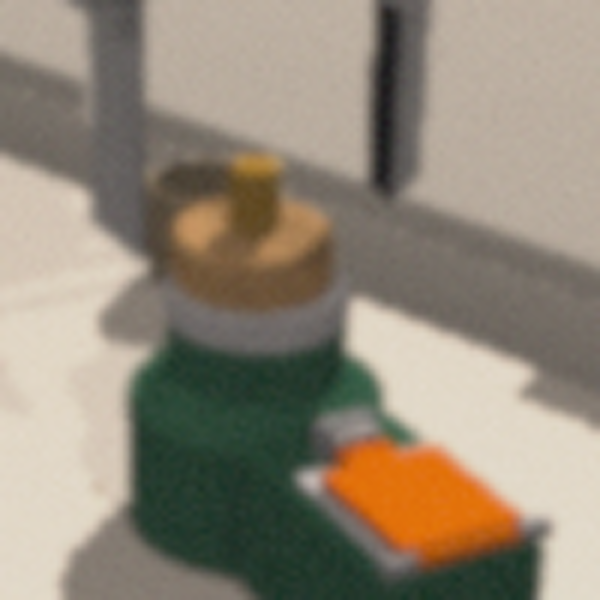

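View pics/w13.png

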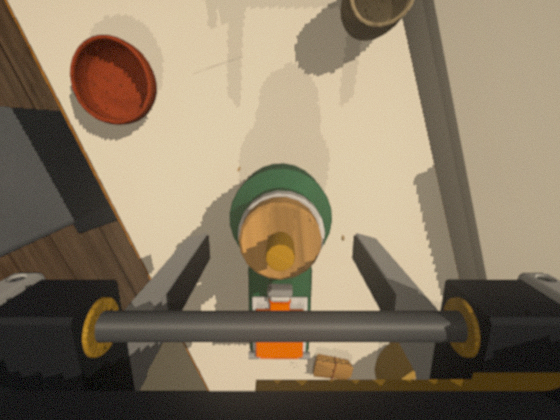

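```bash
python3 - <<'E'
from h import *
s=env.sense();c=env.calibration("wrist")
a=cv2.imread("pics/w13.png")
cv2.imwrite("pics/w13c.png",cv2.resize(a[180:300,225:340],None,fx=5,fy=5,interpolation=cv2.INTER_CUBIC))
X=s["tcp_pos"].copy();X[2]=.135;print("expected knob px",proj(c,X)); X[2]=.111;print(proj(c,X))
E
```

```text
expected knob px [279.69796321 261.86721024]
[279.79600343 245.88381437]
```

View pics/w13c.png

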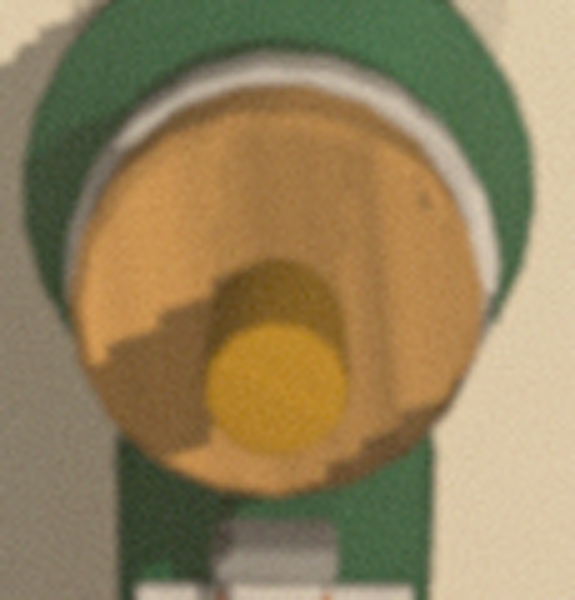

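```bash
python3 -m pendant '{"claw":[0,0.2,0.4,0.6,1],"xyz":[[0,0,-0.15],[0,0,0],[0,0,0],[0,0,0],[0,0,0]],"delta_rot":[[0,0,0],[0,0,0],[0,0,0],[0,0,0],[0,0,0]]}' 15; python3 -m pendant '{"claw":[1,1,1,1,1],"xyz":[[0,0,0],[0,0,0],[0,0,0],[0,0,0],[0,0,0]],"delta_rot":[[0,0,0],[0,0,0],[0,0,0],[0,0,0],[0,0,0]]}' 15;  python3 -m pendant '{"claw":[1,1,1],"xyz":[[0,0,0],[0,0,0],[0,0,0]],"delta_rot":[[0,0,0],[0,0,0],[0,0,0]]}'; python3 -c "
from h import *
togo([.537,-.154,.115],[.943,-.333]);c,b=snap('scene','s14.png');cv2.imwrite('pics/s14c.png',cv2.resize(b[180:280,260:360],None,fx=6,fy=6,interpolation=cv2.INTER_CUBIC))"
```

```text
t: 16.5
tcp_pos: [0.5366, -0.1524, 0.112]
eef_rot: [-2.476, 1.568, 1.897]
wrist_force: [-0.7, 0.3, 0.1]
opening: 0.064
t: 16.92
tcp_pos: [0.5365, -0.1525, 0.1119]
eef_rot: [-2.417, 1.568, 1.956]
wrist_force: [0.5, -0.4, -0.1]
opening: 0.0308
t: 17.17
tcp_pos: [0.5365, -0.1525, 0.1119]
eef_rot: [-2.443, 1.568, 1.929]
wrist_force: [0.9, 0.1, 0.1]
opening: 0.0174
t 17.17 tcp [ 0.5365 -0.1525  0.1119] shift cm [-0.31  0.09  0.13] rot [-0.001 -0.002  0.002] open 0.0174 F [0.9 0.1 0.1] q7 0.27
```

View pics/s14c.png

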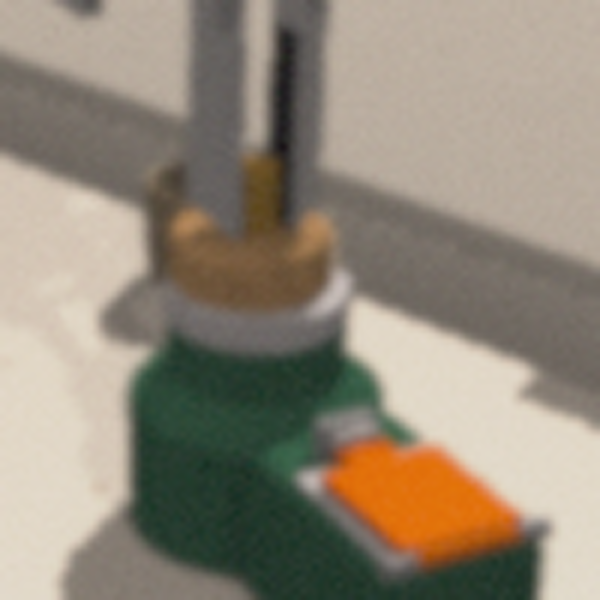

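```bash
python3 -m pendant '{"claw":[1,1,1,1,1],"xyz":[[0,0,0],[0,0,0],[-0.3,0,0],[-0.5,0,0],[-0.7,0,0]],"delta_rot":[[0,0,0],[0,0,0],[0,0,0],[0,0,0],[0,0,0]]}' 20; python3 -m pendant '{"claw":[1,1,1,1,1],"xyz":[[-1,0,0],[-1,0,0],[-1,0,0],[-1,0,0],[-0.5,0,0]],"delta_rot":[[0,0,0],[0,0,0],[0,0,0],[0,0,0],[0,0,0]]}' ;  python3 -m pendant '{"claw":[1,1,1,1,1],"xyz":[[0,0,0],[0,0,0],[0,0,0],[0,0,0],[0,0,0]],"delta_rot":[[0,0,0],[0,0,0],[0,0,0],[0,0,0],[0,0,0]]}'; python3 -c "
from h import *
togo([.537,-.154,.115],[.943,-.333]);c,b=snap('scene','s15.png');cv2.imwrite('pics/s15c.png',cv2.resize(b[160:280,250:370],None,fx=5,fy=5,interpolation=cv2.INTER_CUBIC));snap('wrist','w15.png')"
```

```text
t: 17.63
tcp_pos: [0.5357, -0.1524, 0.1268]
eef_rot: [-1.956, 1.567, 2.416]
wrist_force: [-0.0, -0.3, -0.6]
opening: 0.0174
t: 18.05
tcp_pos: [0.5363, -0.153, 0.1782]
eef_rot: [-2.309, 1.568, 2.062]
wrist_force: [-0.8, 0.4, -0.4]
opening: 0.0174
t: 18.47
tcp_pos: [0.5368, -0.1526, 0.1796]
eef_rot: [-2.951, 1.567, 1.421]
wrist_force: [-0.5, 0.6, -1.4]
opening: 0.0178
t 18.47 tcp [ 0.5368 -0.1526  0.1796] shift cm [6.46 0.07 0.15] rot [-0.001 -0.004  0.001] open 0.0178 F [-0.5  0.6 -1.4] q7 0.19
```

View pics/s15c.png

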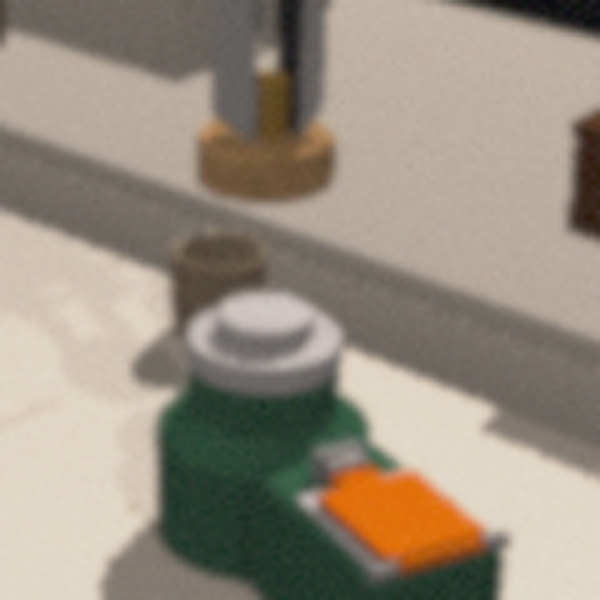

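View pics/w15.png

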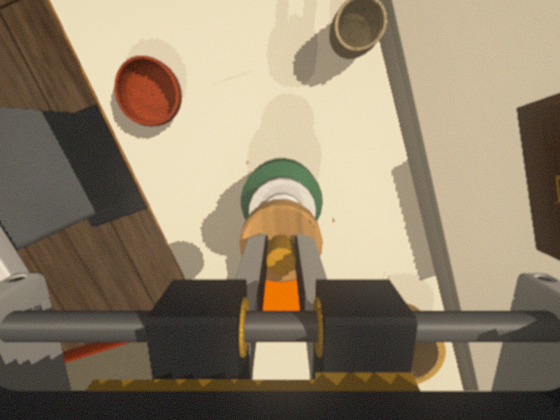

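The wooden lid is held level about 65 mm up. The inner lid is seated level and the cap is shut. I'll let it settle, then sign off.

```bash
python3 -m pendant '{"claw":[1,1,1,1,1],"xyz":[[0,0,0],[0,0,0],[0,0,0],[0,0,0],[0,0,0]],"delta_rot":[[0,0,0],[0,0,0],[0,0,0],[0,0,0],[0,0,0]]}'; python3 -c "
from h import *
print(abs(env.sense()['qvel']).max()); print(env.sign_off())"
```

```text
t: 18.98
tcp_pos: [0.5364, -0.1528, 0.1788]
eef_rot: [-2.5, 1.568, 1.872]
wrist_force: [-0.3, -0.0, -1.5]
opening: 0.0175
0.0021246590466800657
the job is handed in; nothing more can be done
None
```

All the steps are done and the job is handed in at about 19 s, but **one force limit was broken and it may fail the run**. While pressing the cap I commanded about 6 mm too much travel. The wrist force read 191 N at the end of that move, over the 120 N limit. I backed off straight away and nothing later showed a force problem.

- **Cap:** snapped shut, and still flat and shut in the last scene picture.
- **Seating:** both lids were lifted together by the rim, set in the mouth and let go. The picture after release showed the rim level on the collar, with no plug visible.
- **Final hold:** the wooden lid was lifted by its knob to about 65 mm above its nested place. The last pictures show it level and clear of the inner lid, which is seated level. The opening was steady at 17.5 mm and the arm almost still (joint speed 0.002 rad/s).
- **Bystanders:** nothing was touched that I know of, but I did not measure their positions at the end.
- **Camera disagreement:** the top, wrist and scene cameras differed by up to about 6 mm on the mouth position. I corrected each by its error on the gripped lid, which brought them to about 1 mm, and the lid went in with no side force.

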